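# Fold the larger copy stand's board upright

### The arm

A 6-joint arm with a two-finger parallel gripper is mounted at the origin on a cart in front of the work surface, level with it; the furniture and walls round the work are solid. World frame = base frame: x ahead of the robot, y to its left, z up, the work surface at z = 0. Lengths are in m, angles in rad, forces in N, time in s.
With the tool pointing down it reaches from about 0.375 to 0.9 m from the base axis. Payload 3.1 kg.
Tool frame: the origin (TCP) lies between the finger pads; the fingertips stand 11 mm ahead of it and the grasp point (between the pads) lies 8 mm behind it; z points along the fingers, y is the line along which they close (so a half turn about z gives the same grasp; the last joint's range is limited). The gripper opens to 87 mm and grips with 3 to 60 N. Pads are 19 mm wide; open, the fingers measure 117 mm over their backs; the gripper's body (75 mm by 190 mm) begins 51 mm behind the grasp point.
Start: joints at [0.948, 0.527, 1.433, -0, 1.181, -0.178], TCP at [0.269, 0.564, 0.234] pointing down, gripper open.
Joint ranges: [-3.08, 3.08], [-0.75, 2.2], [0.22, 2.44], [-1.43, 4.57], [0, 2.65], [-2.85, 2.85]. Speed limits (rad/s): [2.79, 2.79, 3.14, 3.14, 3.14, 3.14].

### API

Orientations are given as a unit quaternion [x, y, z, w].
In Python, from rig import robot gives the robot as it stands.
- The arm moves only by the tool move_arm, never from a script. Its argument "moves" is text: rows parted by semicolons, each of 7 numbers parted by spaces: the shift along the tool's x, y, z in units of 100 mm (1.0 is 100 mm), then the turn, a rotation vector about the tool's x, y, z in units of 90 degrees (1.0 is 90 degrees), then the opening, from 0 (shut) to 1 (fully open). A call has 1 to 12 rows; each row is the pose to reach, as a shift and turn from the pose commanded when the call began, along the tool's axes at that moment; what a row does not reach only later rows make up. A row lasts 1/10 s, in which the tool goes at most 50 mm and 8.59 degrees, less where a joint would pass 70% of its speed; a pose out of reach is approached as far as the arm can. A call with a number of a shift or a turn outside -1 to 1 is refused whole. A call with a gripper value outside its range is refused whole. The fingers move at their own pace and stop on an object; "squeeze" is the grip in N (left out, the last holds). Time passes only in rows, so rows that repeat a pose let the fingers close. It gives the time, the measured TCP pose, the force, the opening and the grip force at its end, in the units of the state.
- robot.get_obs(): the state, without advancing time (a new reading comes with each control period).
- robot.camera(name): name is "scene" or "top" or "wrist"; returns a dict with "image" (420x560x3 uint8, red, green, blue), "intrinsics" (3x3 intrinsics, pixels), "extrinsics" (4x4, takes a point from world to camera coordinates). Camera axes: x right, y up, looking along -z (the intrinsics and any distortion apply to the point x, -y, -z); pixel columns grow to the right and rows downward; lengths in m; the calibration is good to about 2 mm. A picture is of the moment at which its call begins. There is no depth.
- robot.hand_in(): hands the job in; it is judged then, once.
The state is a dict: "time": time; "q": joint angles; "joint_velocities": joint speeds; "joint_torque": joint torques, N m; "position": TCP position; "tool_rot": TCP orientation; "ft_force": force on the tool from outside, world axes, zero at the start; "moment": the same for the moment, N m; "grip_width": finger opening in m; "grip_force": force on a finger pad.
Only numpy, scipy, OpenCV 4.12 (cv2) and the standard library are available. Lean on these libraries where they do the work, as an engineer would, in place of code of your own. Each camera call takes 0.05 s, during which the arm holds its last target. There are 200 camera calls.

### The job

Two folding copy stands on the cabinet have their boards leaning far back towards the window. Fold the board of the larger stand up about its hinge until it stands upright, square to its foot plate, and leave it standing there by itself. Do not disturb the smaller stand.

Things in the scene. Friction and masses are not known exactly. Their poses are not given: they have to be found in the camera images.
- big_stand_board (a joint): hinge of the larger stand's board, in rad: 0 = upright, positive = leaning back (towards the hinge point's +x), 0.5 to 0.85 at the start; travel -0.6 to 1.2. Stiff hinge: the board stays at whatever angle it is left; 1.5 to 3.5 N at its top edge moves it, and the stand's foot does not slide
- big_stand_hinge (a point): middle of the larger stand's hinge axis, 24 mm above the cabinet top, fixed to the foot: z up, y along the hinge (the board's width), x level, towards the side to which the board leans back. The foot is a dark steel plate 162 mm wide, 8 mm high, reaching 85 mm to -x and 75 mm to +x of this point
- big_stand_edge (a point): middle of the top edge of the larger board (moves with it), 125 mm from the hinge axis: z along the board away from the hinge, y along the edge, x out of its bare back face. Plain light plywood, 180 mm wide, 9 mm thick, the hinge axis in mid-thickness; a wooden paper ledge, 23 mm deep, along the bottom of its front face
- small_stand_edge (a point): middle of the top edge of the smaller stand's board (same make, board 80 mm wide, 80 mm from hinge to top edge), which must stay where it is; axes as for the larger

How it is judged:
At the end, for the whole second after the job is handed in: the larger stand's board is upright to within 0.18 rad (10 degrees) either way and at rest, and the smaller stand's board is where it was to within 20 mm (value of joint big_stand_board between -0.18 and 0.18 rad and velocity of joint big_stand_board between -0.05 and 0.05 rad/s and distance of small_stand_edge from where it was at the start of the episode below 0.02 m); the robot touches nothing.
It fails at once if the smaller stand's board is moved by more than 20 mm (distance of small_stand_edge from where it was at the start of the episode above 0.02 m).
It also fails if it takes over 32 s, if anything falls off the work surface, if the arm or the gripper's body presses on something with over 40 N, if the wrist force passes 120 N, or if a joint passes its speed limit or range.

## Working session

There is one attempt and no reset: what is moved stays moved. The work goes in short steps, Python scripts to look and compute and a tool call to move; the robot and the scene stay as the last step left them, time stands still between calls to the robot, and variables do not carry over. Pictures are saved under pics/ and viewed, at most 10 in all, crops included, and the job is handed in when it is done.

Besides the shell and the picture viewer there is one more tool, called after "Call:" as name(argument=value, ...) on one line, values as JSON. move_arm: Moves the arm, as the interface text tells. Shifts and turns lie within -1 to 1; 1 stands for 100 mm of shift or 90 degrees of turn. Its arguments: {"type":"object","properties":{"moves":{"type":"string"},"squeeze":{"type":"number"}},"required":["moves"]}

```bash
mkdir -p pics; python3 - <<'E'
from rig import robot
import cv2,pickle
d={}
for n in("scene","top"):
    c=robot.camera(n);d[n]=c;cv2.imwrite(f"pics/{n}0.png",cv2.resize(c["image"][:,:,::-1],(784,588),interpolation=cv2.INTER_CUBIC))
    print(n,c["intrinsics"],c["extrinsics"])
pickle.dump(d,open("cams.pkl","wb"))
o=robot.get_obs();print(o["time"],o["position"],o["tool_rot"])
E
```

```text
scene [[421.12652327   0.         281.60246724]
 [  0.         421.12652327 213.28465856]
 [  0.           0.           1.        ]] [[ 0.88329911 -0.46851851 -0.01652507 -0.49201014]
 [ 0.37909473  0.69308271  0.61312604 -0.19537633]
 [-0.27580766 -0.54783826  0.78981224 -0.87149699]
 [ 0.          0.          0.          1.        ]]
top [[398.77415354   0.         280.3992084 ]
 [  0.         398.77415354 207.67172636]
 [  0.           0.           1.        ]] [[ 0.02333248 -0.99964405  0.01293727 -0.11757559]
 [ 0.98982454  0.02491637  0.14009478 -0.49880029]
 [-0.14036727  0.00953687  0.99005357 -0.88782149]
 [ 0.          0.          0.          1.        ]]
0.1 [0.26848378 0.56367448 0.23266336] [ 2.20542652e-01  9.75376826e-01 -9.14082649e-04 -3.87076131e-04]
```

View pics/scene0.png

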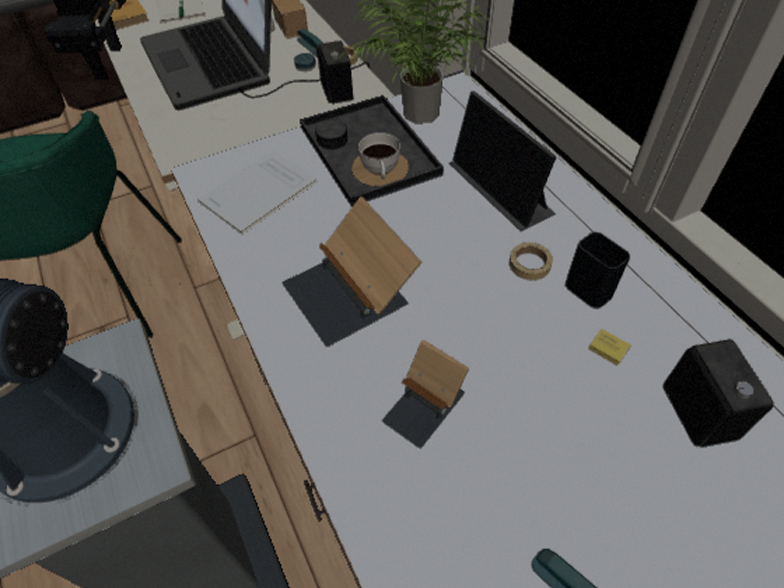

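View pics/top0.png

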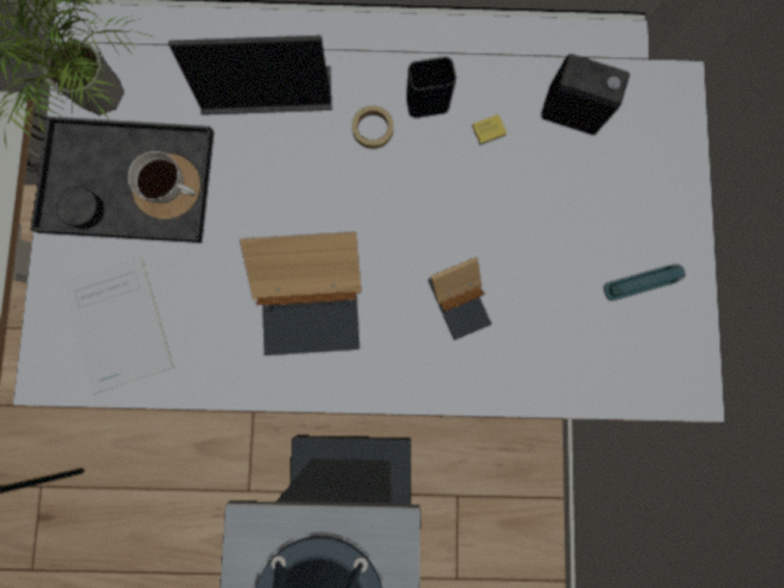

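Scene and top views show the larger stand. In the scene view its top edge runs from (362,200) to (420,262) and its foot front from (284,285) to (331,342). In the top view these are (241,239)–(357,232) and (265,355)–(360,349). The small stand's top edge is at scene (424,343)–(467,375) and top (430,279)–(479,259).

```bash
cat >h.py <<'E'
import numpy as np,cv2,pickle
from scipy.spatial.transform import Rotation as R
d=pickle.load(open("cams.pkl","rb"))
F=np.diag([1,-1,-1.])
def P(n): c=d[n];return c["intrinsics"]@F@c["extrinsics"][:3]
def tri(s,t):
    X=cv2.triangulatePoints(P("scene"),P("top"),np.array(s,float).T/1.4,np.array(t,float).T/1.4);return (X[:3]/X[3]).T
def onplane(n,p,z):
    M=P(n);H=np.c_[M[:,0],M[:,1],M[:,2]*z+M[:,3]];q=np.linalg.solve(H,[p[0]/1.4,p[1]/1.4,1]);return q[:2]/q[2]
E
python3 - <<'E'
from h import *
np.set_printoptions(precision=4,suppress=True)
print(tri([(362,200),(420,262),(424,343),(467,375)],[(241,239),(357,232),(430,279),(479,259)]))
for n,a in(("top",[(265,355),(360,349)]),("scene",[(284,285),(331,342)])):
    print([onplane(n,p,.008) for p in a])
from rig import robot
print(R.from_quat(robot.get_obs()["tool_rot"]).as_matrix())
E
```

```text
[[ 0.5673  0.1335  0.0969]
 [ 0.5807 -0.0473  0.1069]
 [ 0.5182 -0.1646  0.0774]
 [ 0.5483 -0.2411  0.0778]]
[array([0.3916, 0.1051]), array([ 0.4053, -0.0534])]
[array([0.3907, 0.0952]), array([ 0.4139, -0.0525])]
[[-0.9027  0.4302 -0.0012]
 [ 0.4302  0.9027 -0.0016]
 [ 0.0004 -0.002  -1.    ]]
```

Call:
move_arm(moves="-0.4 -0.25 0 0 0 -0.09 0; -0.8 -0.5 0 0 0 -0.18 0; -1 -0.6 0 0 0 -0.27 0; -1 -0.6 0 0 0 -0.333 0; -1 -0.6 0 0 0 -0.333 0")

```text
time: 0.6
position: [0.3337, 0.4661, 0.2332]
tool_rot: [-0.038, 0.999, -0.0, -0.0]
ft_force: [0.7, -0.6, 0.5]
grip_width: 0.0545
grip_force: 0.0
```

Call:
move_arm(moves="-0.25 -0.5 0 0 0 0 0; -0.5 -1 0 0 0 0 0; -0.5 -1 0 0 0 0 0")

```text
time: 0.9
position: [0.3924, 0.3685, 0.2333]
tool_rot: [-0.037, 0.999, -0.001, -0.0]
ft_force: [-0.3, -0.4, 0.1]
grip_width: 0.0308
grip_force: 0.0
```

Call:
move_arm(moves="-0.25 -0.5 0 0 0 0 0; -0.5 -1 0 0 0 0 0; -0.5 -1 0 0 0 0 0")

```text
time: 1.2
position: [0.4508, 0.2729, 0.2335]
tool_rot: [-0.037, 0.999, -0.0, 0.001]
ft_force: [-0.1, -0.4, 0.5]
grip_width: 0.0073
grip_force: 0.0
```

Call:
move_arm(moves="-0.25 -0.5 0 0 0 0 0; -0.5 -1 0 0 0 0 0; -0.5 -1 0 0 0 0 0; -0.5 -1 0 0 0 0 0")

```text
time: 1.6
position: [0.5071, 0.1792, 0.2334]
tool_rot: [-0.037, 0.999, 0.0, -0.0]
ft_force: [-0.3, 0.5, 0.8]
grip_width: 0.0003
grip_force: 0.0
```

Call:
move_arm(moves="-0.4 -0.4 0 0 0 0 0; -0.6 -0.75 0 0 0 0 0; -0.6 -0.75 0 0 0 0 0")

```text
time: 1.9
position: [0.5753, 0.1081, 0.2336]
tool_rot: [-0.038, 0.999, -0.001, 0.002]
ft_force: [-0.5, 0.4, 0.6]
grip_width: 0.0005
grip_force: 0.0
```

Call:
move_arm(moves="-0.3 -0.35 0 0 0 0 0; -0.48 -0.7 0 0 0 0 0; -0.48 -0.7 0 0 0 0 0; -0.48 -0.7 0 0 0 0 0")

```text
time: 2.3
position: [0.6243, 0.0456, 0.2329]
tool_rot: [-0.039, 0.999, 0.001, -0.001]
ft_force: [0.5, -0.6, 0.2]
grip_width: 0.0004
grip_force: 0.0
```

```bash
python3 - <<'E'
from rig import robot
import cv2
c=robot.camera("scene");cv2.imwrite("pics/scene1.png",cv2.resize(c["image"][100:300,150:420,::-1],None,fx=2.8,fy=2.8,interpolation=cv2.INTER_CUBIC))
E
```

```text
(no output)
```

View pics/scene1.png

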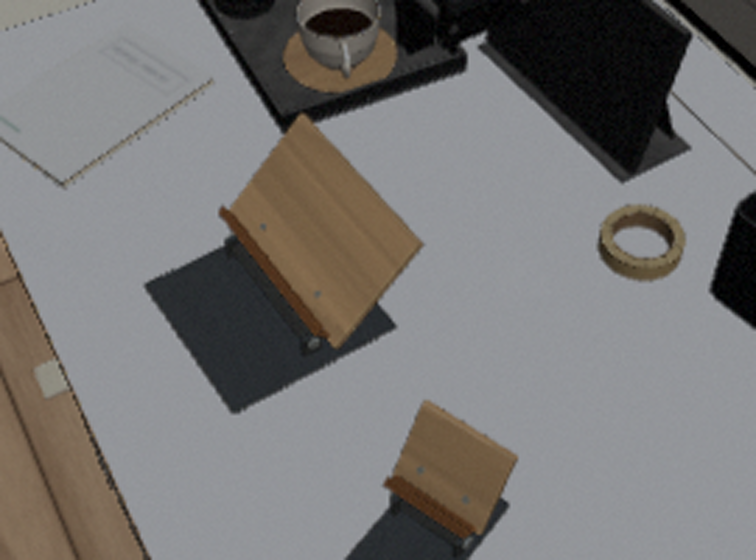

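```bash
python3 - <<'E'
from h import *
from rig import robot
o=robot.get_obs();print(o["time"],o["position"],o["q"])
for n in("scene","top"):
    v=P(n)@np.r_[o["position"],1];print(n,v[:2]/v[2]*1.4)
    c=robot.camera(n);cv2.imwrite(f"pics/{n}2.png",cv2.resize(c["image"][:,:,::-1],(784,588)))
    print(abs(c["extrinsics"]-d[n]["extrinsics"]).max())
a=cv2.imread("pics/scene2.png");b=cv2.imread("pics/top2.png")
cv2.imwrite("pics/both2.png",np.hstack([cv2.resize(a,(400,300)),cv2.resize(b,(400,300))]))
E
```

```text
2.35 [0.62379234 0.04605696 0.23298278] [-1.05306422e-01  5.29824498e-01  1.42999200e+00  1.35577705e-03
  1.18457979e+00 -1.75606236e+00]
scene [416.60439986 154.7503477 ]
0.0
top [283.00841337 176.40087472]
0.0
```

View pics/both2.png

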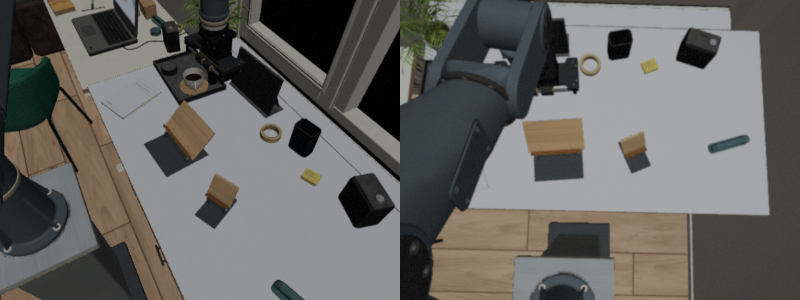

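Arm checks out: the gripper appears where predicted (scene ≈ (416,155)), behind and above the larger board. Both boards are unmoved. Descending behind it now.

Call:
move_arm(moves="0 0 0.3 0 0 0 0; 0 0 0.6 0 0 0 0; 0 0 0.8 0 0 0 0; 0 0 0.8 0 0 0 0")

```text
time: 2.85
position: [0.622, 0.0454, 0.1506]
tool_rot: [-0.04, 0.999, 0.001, -0.004]
ft_force: [-0.4, -0.8, 0.1]
grip_width: 0.0003
grip_force: 0.0
```

Call:
move_arm(moves="0 0 0.2 0 0 0 0; 0 0 0.4 0 0 0 0; 0 0 0.58 0 0 0 0; 0 0 0.58 0 0 0 0; 0 0 0.58 0 0 0 0")

```text
time: 3.35
position: [0.6258, 0.0442, 0.0967]
tool_rot: [-0.04, 0.999, -0.0, 0.001]
ft_force: [0.0, 0.3, -0.1]
grip_width: 0.0006
grip_force: 0.0
```

```bash
python3 - <<'E'
from rig import robot
import cv2
c=robot.camera("scene");cv2.imwrite("pics/scene3.png",cv2.resize(c["image"][60:260,180:450,::-1],None,fx=2.8,fy=2.8,interpolation=cv2.INTER_CUBIC))
E
```

```text
(no output)
```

View pics/scene3.png

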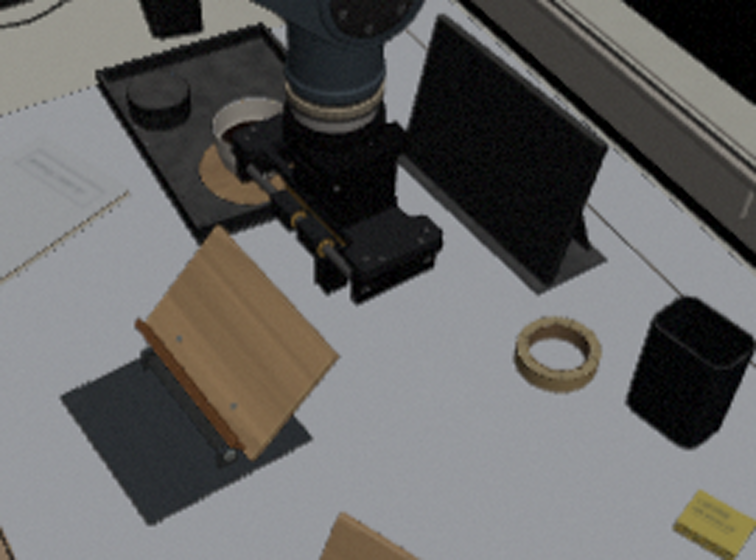

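Fingers (crop ≈ (325,290)) hang behind the middle of the board's top edge (≈ (280,292)), clear of it. Pulling toward the robot while rising slightly.

Call:
move_arm(moves="0.15 0 0 0 0 0 0; 0.25 0 -0.02 0 0 0 0; 0.35 0 -0.04 0 0 0 0; 0.43 0 -0.06 0 0 0 0; 0.51 0 -0.08 0 0 0 0; 0.59 0 -0.1 0 0 0 0; 0.67 0 -0.12 0 0 0 0; 0.75 0 -0.15 0 0 0 0; 0.83 0 -0.18 0 0 0 0; 0.91 0 -0.2 0 0 0 0; 0.91 0 -0.2 0 0 0 0")

```text
time: 4.5
position: [0.539, 0.0359, 0.1192]
tool_rot: [-0.039, 0.999, -0.001, 0.006]
ft_force: [3.7, 0.6, 2.9]
grip_width: 0.0006
grip_force: 1.6
```

```bash
python3 - <<'E'
from rig import robot
import cv2
c=robot.camera("scene");cv2.imwrite("pics/scene4.png",cv2.resize(c["image"][60:260,180:450,::-1],None,fx=2.8,fy=2.8,interpolation=cv2.INTER_CUBIC))
E
```

```text
(no output)
```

View pics/scene4.png

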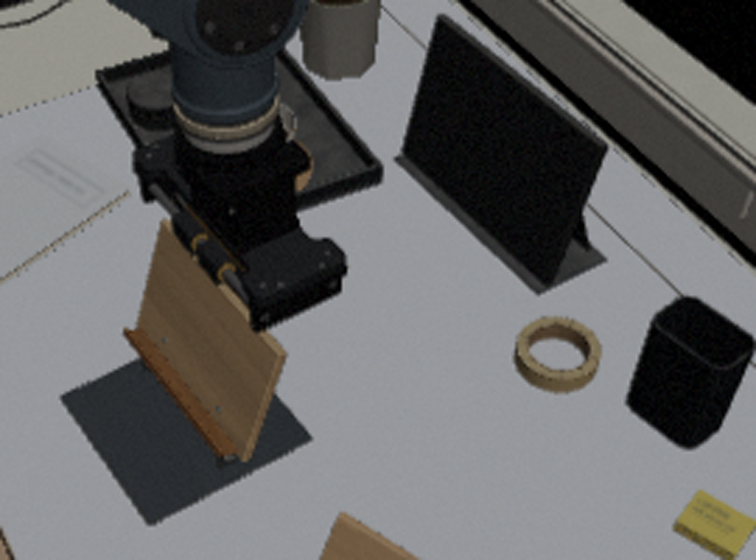

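The board has followed the fingers and its right top corner is at crop (285,352). About 40 mm remain.

Call:
move_arm(moves="0.08 0 0 0 0 0 0; 0.16 0 0 0 0 0 0; 0.24 0 0 0 0 0 0; 0.32 0 0 0 0 0 0; 0.4 0 0 0 0 0 0; 0.4 0 0 0 0 0 0; 0.4 0 0 0 0 0 0")

```text
time: 5.25
position: [0.4931, 0.0335, 0.1151]
tool_rot: [-0.039, 0.999, 0.0, -0.002]
ft_force: [0.3, 0.3, -1.3]
grip_width: 0.0004
grip_force: 0.0
```

Call:
move_arm(moves="-0.2 0 0 0 0 0 0; -0.5 0 0 0 0 0 0; -0.6 0 0 0 0 0 0; -0.6 0 -0.4 0 0 0 0; -0.6 0 -0.8 0 0 0 0; -0.6 0 -0.8 0 0 0 0")

```text
time: 5.85
position: [0.557, 0.0378, 0.1998]
tool_rot: [-0.039, 0.999, -0.001, 0.004]
ft_force: [0.5, 0.1, -0.4]
grip_width: 0.0005
grip_force: 0.0
```

```bash
python3 - <<'E'
from rig import robot
from h import *
c=robot.camera("scene");cv2.imwrite("pics/scene5.png",cv2.resize(c["image"][60:260,180:450,::-1],None,fx=2.8,fy=2.8,interpolation=cv2.INTER_CUBIC))
# predicted front top right/left corners (crop pixels) for several leans
xh=np.array([.9968,.08,0]);yh=np.array([-.08,.9968,0]);H=np.array([.483,.033,.024]);z=np.array([0,0,1])
for t in(-.3,-.2,-.1,0,.1,.2,.3):
    r=[]
    for s in(.09,-.09):
        p=H+s*yh+.125*(np.sin(t)*xh+np.cos(t)*z)
        v=P("scene")@np.r_[p,1];r.append(((v[:2]/v[2]-[180,60])*2.8).round())
    print(t,r)
E
```

```text
-0.3 [array([ 81., 252.]), array([193., 397.])]
-0.2 [array([ 94., 243.]), array([207., 387.])]
-0.1 [array([108., 236.]), array([222., 379.])]
0 [array([121., 229.]), array([237., 371.])]
0.1 [array([135., 224.]), array([251., 364.])]
0.2 [array([149., 220.]), array([266., 359.])]
0.3 [array([162., 217.]), array([280., 355.])]
```

View pics/scene5.png

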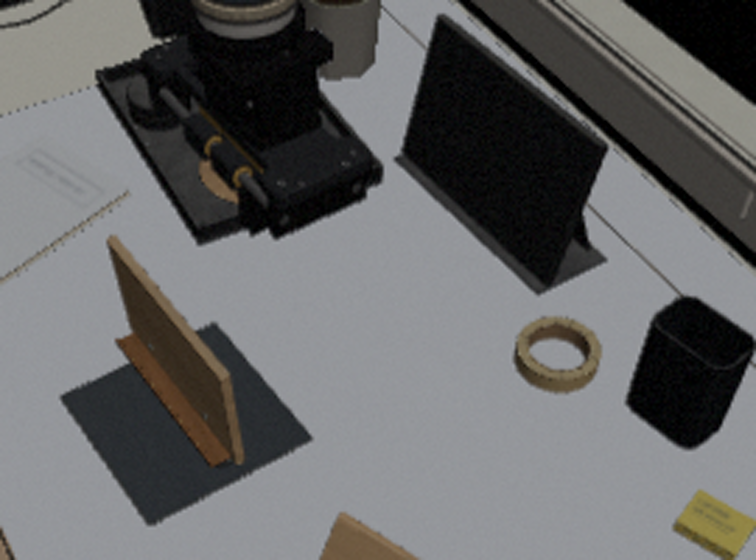

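The board now looks upright and stands free; its top edge runs from crop (112,238) to (231,377). One numeric cross-check of the lean from the vertical direction of its side edge.

```bash
python3 - <<'E'
from rig import robot
from h import *
xh=np.array([.9968,.08,0]);yh=np.array([-.08,.9968,0]);H=np.array([.483,.033,.024]);z=np.array([0,0,1])
def pr(p,n="scene"):
    v=P(n)@np.r_[p,1];return v[:2]/v[2]
for t in(-.2,-.1,0,.1,.2):
    u=np.sin(t)*xh+np.cos(t)*z
    a=(pr(H-.09*yh+.125*u)-[180,60])*2.8;b=(pr(H-.09*yh)-[180,60])*2.8
    print(t,b.round(),"dir",((a-b)/abs(a-b)[1]).round(3), "top px", [((pr(H+s*.09*yh+.125*u,"top")-[150,120])*4).round() for s in(1,-1)])
c=robot.camera("top");cv2.imwrite("pics/top5.png",cv2.resize(c["image"][120:265,150:345,::-1],None,fx=4,fy=4,interpolation=cv2.INTER_CUBIC))
E
```

```text
-0.2 [244. 471.] dir [-0.438 -1.   ] top px [array([ 74., 408.]), array([431., 388.])]
-0.1 [244. 471.] dir [-0.239 -1.   ] top px [array([ 73., 383.]), array([429., 364.])]
0 [244. 471.] dir [-0.075 -1.   ] top px [array([ 72., 358.]), array([428., 339.])]
0.1 [244. 471.] dir [ 0.067 -1.   ] top px [array([ 72., 334.]), array([427., 315.])]
0.2 [244. 471.] dir [ 0.192 -1.   ] top px [array([ 72., 311.]), array([426., 292.])]
```

View pics/top5.png

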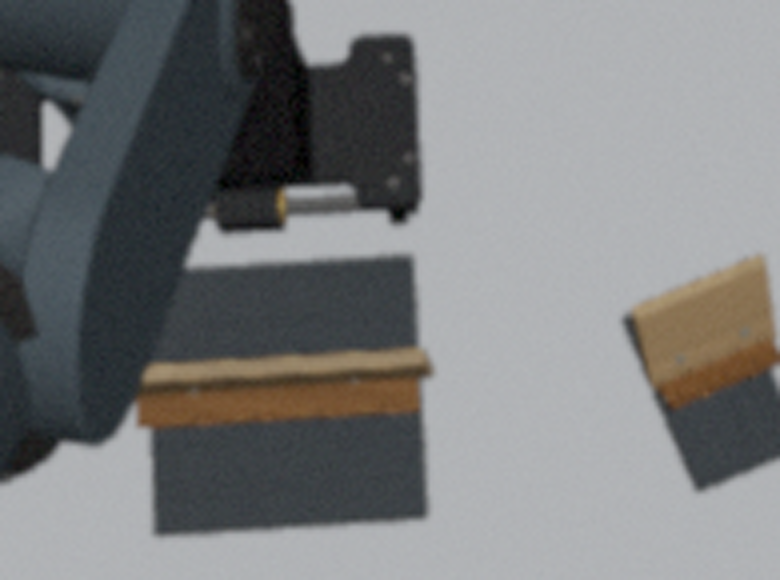

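The top view puts the right end of the board's edge at crop (431,360), a lean of about -0.08 rad. The scene view's edge direction gives about 0. Both are well within ±0.18. The small stand is unmoved and the gripper is clear.

```bash
python3 -c "
from rig import robot
print(robot.hand_in())"
```

```text
the job is handed in; nothing more can be done
None
```

I folded the larger stand's board upright and left it standing on its own, with lean measured at about 0 to -0.08 rad against a limit of 0.18; the smaller stand looks unmoved, and the job is handed in with no verdict returned.

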